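# Shift the glass lathe into third

### The job

Put the bench glass lathe into third gear: with your fingertips push its gear lever from where it stands in the left-hand slots to the middle channel of the H-shaped gate, across to the right, and then forward, away from you, fully home into the far right slot, which is the third. Push the knob gently with the outside of the fingers, without gripping it, and leave the lever there. Do not disturb the things lying about.

Things in the scene. Friction and masses are not known exactly. Their poses are not given: they have to be found in the camera images.
- lathe: Blue bench glass lathe, fixed. Origin on the table straight below the middle of the gate; x forward (away from the robot), y left, z up. Headstock x -100 to 120 mm, y -100 to 100 mm, flat top at 150 mm, the H-shaped gate cut in it. Chuck, bed, glass tube and tailstock reach 435 mm out to the left, all below 140 mm.
- gate_middle (a point): Middle of the H-shaped gate at the lathe's top, axes as the lathe. Slots: first far left, second near left, third far right, fourth near right, marked by one to four small studs. A cross channel through the middle joins them. Nothing but the lever stands higher than 30 mm above this point within 150 mm of it.
- gear_lever: Gear lever: black ball knob 40 mm across on a 12 mm steel stem. Origin at the knob's centre, z up the stem. It tilts about a point 50 mm above the table under gate_middle. With a = across, f = forward, the knob's centre in the lathe's frame is x = 200 sin f, y = -200 cos f sin a, z = 50 + 200 cos f cos a (mm). It stays where left; pushing the knob takes about 4 N.
- across (a joint): Sideways tilt of the lever (rad): -0.2 (stop) in the left-hand slots, 0.2 (stop) in the right-hand slots. It can change only while forward lies within about 0.05 of zero (the cross channel); the metal tongues between the slots, with rounded noses, stop it elsewhere.
- forward (a joint): Fore-and-aft tilt of the lever (rad): 0.25 (stop) fully home in a far slot (first or third), 0 in the cross channel, -0.25 (stop) fully home in a near slot (second or fourth). At the start the lever stands anywhere along the left-hand slots.
- chuck_key: Bystander, loose: steel T-shaped chuck key, 76 mm long, lying on the lathe's top behind the gate. Origin under its middle.
- bead_dish: Bystander, loose: small white bowl, 48 mm across, 20 mm high, on the lathe's top near the gate's front left corner. Origin under its middle.
- marver: Bystander, loose: black graphite block 90 x 60 x 20 mm lying on the table in front of the lathe. Origin under its middle.
- paddle: Bystander, loose: graphite paddle with a wooden handle, 190 mm long, on the table to the right of the lathe. Origin under its middle.
- tin: Bystander, loose: tin can, 70 mm across, 85 mm high, on the table to the right of the lathe. Origin under its middle.
- goblet: Bystander, loose: amber glass goblet, 60 mm across, 100 mm high, on the table in front of the lathe's bed. Origin under its middle.
- tweezers: Bystander, loose: steel tweezers 150 mm long, lying on the table in front of the lathe. Origin under its middle.

How it is judged:
By the outcome, as a careful person would: the job done as asked, in the order asked, and still so for the second after the job is handed in, with the robot touching nothing.
It also fails if it takes over 72 s, if anything falls off the work surface, if the arm or the gripper's body presses on something with over 40 N, if the wrist force passes 120 N, or if a joint passes its speed limit or range.

### The arm

A 6-joint arm with a two-finger parallel gripper is mounted at the origin on the work surface. World frame = base frame: x ahead of the robot, y to its left, z up, the work surface at z = 0. Lengths are in mm, angles in degrees, forces in N, time in s.
With the tool pointing down it reaches from about 275 to 875 mm from the base axis. Payload 12.5 kg.
Tool frame: the origin (TCP) lies midway between the tips of the shut fingers; the grasp point (between the pads) lies 19 mm behind it; z points along the fingers, y is the line along which they close (so a half turn about z gives the same grasp; the last joint's range is limited). The gripper opens to 85 mm and grips with 20 to 120 N. Pads are 22 mm wide; open, the fingers measure 114 mm over their backs; the gripper's body (76 mm by 85 mm) begins 54 mm behind the grasp point. The pads swing forward as they close: fully open they stand 13 mm farther back than shut.
Start: joints at [72.445, 20.094, 94.641, -0, 65.266, -4.847], TCP at [120.961, 536.519, 231.29] pointing down, gripper open.
Joint ranges: [-157.81, 157.81], [-45, 120.19], [0.68, 151.7], [-89.99, 269.99], [4.06, 180], [-164.3, 164.3]. Speed limits (degrees/s): [127.2, 127.2, 159.86, 180, 180, 180].

### API

Orientations are given as a 3x3 rotation matrix whose columns are the frame's x, y, z axes.
In Python, from plant import manip, read_camera, masks_of gives the robot as it stands. The module is installed in compiled form; this text tells all that it offers.
- The arm moves only by the shell command python3 -m crank 'ROWS' [OPENING]. ROWS is text: rows parted by semicolons, each of 4 numbers parted by spaces: the shift along the tool's x, y, z in mm, then the turn about the tool's z in rad. A call has 1 to 20 rows; each row is the pose to reach, as a shift and turn from the pose commanded when the call began, along the tool's axes at that moment; what a row does not reach only later rows make up. A row lasts 1/12 s, in which the tool goes at most 41.7 mm and 7.16 degrees, less where a joint would pass 70% of its speed; a pose out of reach is approached as far as the arm can. A call with a gripper value outside its range is refused whole. OPENING is the finger opening in mm, from 0 to 85.4, set as the call begins (- or left out, the last holds). The fingers move at their own pace and stop on an object; the grip force is fixed at half the most. Time passes only in rows, so rows that repeat a pose let the fingers close. It gives the time, the measured TCP pose, the force, the opening and the grip force at its end, in the units of the state.
- manip.state(): the state, without advancing time (a new reading comes with each control period).
- read_camera(name): name is "scene" or "top"; returns a dict with "pixels" (384x512x3 uint8, blue, green, red), "range_z" (384x512 float32, mm along the optical axis (not along the pixel's ray), 0 where there is no reading), "camera_matrix" (3x3 intrinsics, pixels), "extrinsics" (4x4, takes a point from world to camera coordinates). Camera axes: x right, y down, z forward; pixel columns grow to the right and rows downward; lengths in mm; the calibration is good to about 2 mm. A picture is of the moment at which its call begins.
- manip.hand_in(): hands the job in; it is judged then, once.
Trained networks look in a picture, given as the dict that the camera call returned (one of the last four; its "shot" number tells which), for a name from the list of things; names that differ only in an ending like _2 or _b are one class to them, and where a whole thing is asked for, a point or a joint stands for the part that bears it (a point fixed in the world has none). Each returns a list of dicts, best first, with "score" (0 to 1); they miss things now and then, are a little off and sometimes report something else, mostly with a low value. They report only what shows in the picture. A call takes as long as a camera call.
- masks_of(picture, name): "pixels" (384x512 bool, what is visible of it) and "rect" ([centre column, centre row, width, height] in pixels, round what is visible of it).
The state is a dict: "t": time; "joint_pos": joint angles; "qvel": joint speeds; "joint_efforts": joint torques, N m; "position": TCP position; "orientation": TCP orientation; "contact_force": force on the tool from outside, world axes, zero at the start; "torque": the same for the moment, N m; "grip_width": opening from 0.0 (shut) to 1.0 (fully open); "finger_force": force on a finger pad.
Only numpy, scipy, OpenCV 4.12 (cv2) and the standard library are available. Lean on these libraries where they do the work, as an engineer would, in place of code of your own. Each camera call takes 0.05 s, during which the arm holds its last target. There are 200 camera calls.

## Working session

There is one attempt and no reset: what is moved stays moved. The work goes in short steps, Python scripts to look and compute and a shell command to move; the robot and the scene stay as the last step left them, time stands still between calls to the robot, and variables do not carry over. Pictures are saved under pics/ and viewed, at most 10 in all, crops included, and the job is handed in when it is done.

```bash
mkdir -p pics
cat > h.py <<'E'
import numpy as np, cv2
from plant import manip, read_camera, masks_of
def pts(p, m):
    m = m & (p["range_z"]>0)
    v,u = np.nonzero(m); z=p["range_z"][v,u].astype(float); K=p["camera_matrix"]
    c=np.stack([(u-K[0,2])/K[0,0]*z,(v-K[1,2])/K[1,1]*z,z,np.ones_like(z)])
    return (np.linalg.inv(p["extrinsics"])@c)[:3].T
E
python3 - <<'E'
from h import *
np.set_printoptions(precision=1,suppress=True)
s=manip.state(); print(s["t"],s["position"],s["orientation"],s["grip_width"],s["contact_force"])
for c in("scene","top"):
    p=read_camera(c); cv2.imwrite(f"pics/{c}0.png",p["pixels"])
    for n in("gear_lever","lathe","chuck_key","bead_dish","tin","goblet"):
        for d in masks_of(p,n)[:2]:
            P=pts(p,d["pixels"]); 
            if len(P): print(c,n,round(d["score"],2),np.array(d["rect"]),len(P),np.median(P,0),np.percentile(P,2,axis=0),np.percentile(P,98,axis=0))
E
```

```text
0.0 [120.9 536.2 230.8] [[-1.   0.2 -0. ]
 [ 0.2  1.  -0. ]
 [ 0.  -0.  -1. ]] 0.9992347538672507 [ 0.2 -0.7  0.1]
scene gear_lever 0.65 [300.1 156.6  18.2  52.1] 438 [535.   53.  240.6] [513.8  39.8 142.2] [546.   76.1 265.2]
scene lathe 0.65 [339.  202.2 209.7 145. ] 15380 [622.7  43.9 114.3] [448.7 -93.2   6.2] [686.9 396.3 199.8]
scene bead_dish 0.67 [301.5 149.7  21.7  16.2] 169 [492.5 113.8 164.5] [333.8  55.4   1.1] [536.4 280.6 219.3]
scene tin 0.78 [230.1 273.2  37.9  49.1] 1332 [ 633.9 -204.3   74.4] [ 589.7 -230.3    7.5] [ 650.9 -167.7   88. ]
top lathe 0.88 [164.1 203.6 230.2 118.4] 14042 [582.5  74.8 147.5] [438.8 -77.4  10.5] [671.4 416.3 251.2]
top chuck_key 0.82 [218.8 162.9  38.9  32.2] 307 [633.1  50.9 160.8] [610.1   2.5 153.9] [668.9  78.3 164.6]
top bead_dish 0.89 [185.2 227.6  21.6  23.1] 371 [491.6 110.2 161.3] [469.   86.8 151.6] [510.2 128.7 171.4]
top bead_dish 0.31 [218.4 163.2  38.2  32. ] 327 [632.8  50.3 160.5] [608.9   2.4 148.6] [666.3  78.5 164.6]
top tin 0.86 [319.1 183.7  31.   31.5] 781 [ 607.9 -190.1   83.7] [ 580.7 -223.3   12. ] [ 642.8 -160.3   88.2]
top tin 0.57 [185.7 227.1  24.7  21.3] 365 [491.9 110.2 161.3] [471.1  86.7 151.9] [512.  128.8 171.4]
top goblet 0.95 [131.6 240.2  36.2  26.1] 705 [474.3 257.9  98.3] [451.  238.7   1.9] [501.4 288.8 103.1]
top goblet 0.4 [207.2 278.8  58.5  23.5] 271 [376.2  66.2   6.8] [352.6  10.1   1.4] [406.3 144.3  12.6]
```

Run:
```python
import cv2
a=cv2.imread("pics/top0.png")[120:310,60:360]; cv2.imwrite("pics/topc.png",cv2.resize(a,None,fx=2.6,fy=2.6,interpolation=2))
a=cv2.imread("pics/scene0.png")[80:300,200:460]; cv2.imwrite("pics/scc.png",cv2.resize(a,None,fx=2.6,fy=2.6,interpolation=2))
```

```text
(no output)
```

View pics/topc.png

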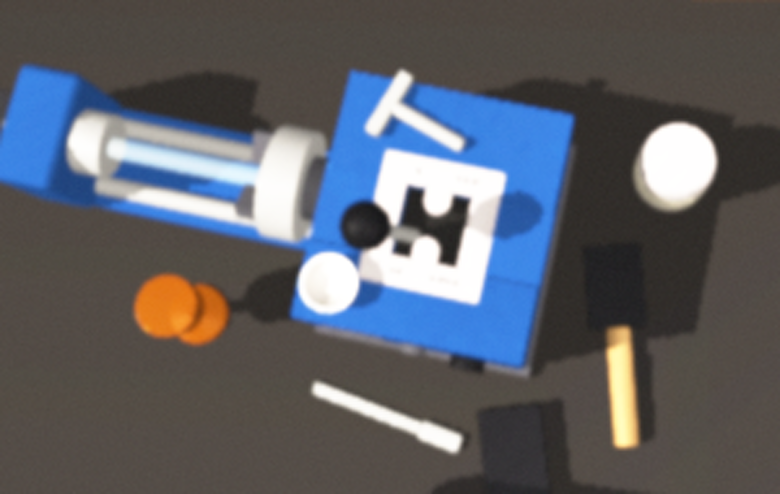

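View pics/scc.png

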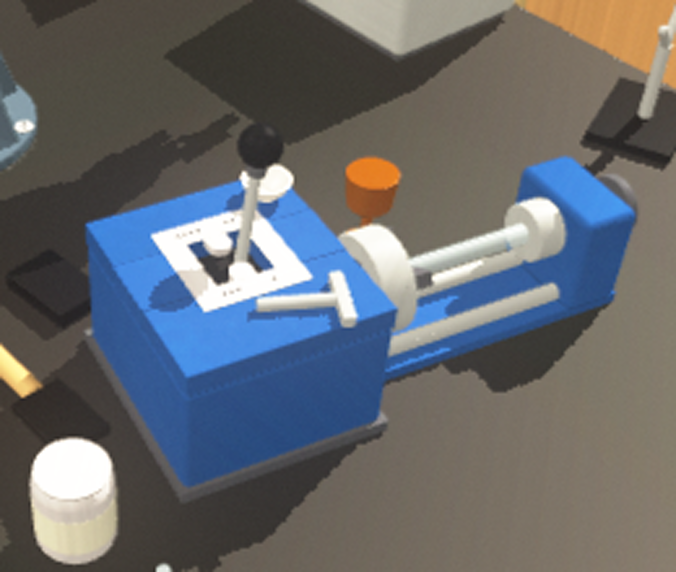

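The top view crop shows the lathe turned about -11°, with the knob at crop (365,225), left of the gate's centre at about (437,227). It looks near the channel. The dish is just in front-left of the knob, and the key lies behind the gate. Next I fit the gate pose and the knob.

```bash
cat >> h.py <<'E'
from scipy.optimize import least_squares
def allpts(p):
    ok=p["range_z"]>0; return pts(p,ok), p["pixels"][ok].astype(int)
def lever(p,org,yaw):
    P,C=allpts(p); R=np.array([[np.cos(yaw),-np.sin(yaw)],[np.sin(yaw),np.cos(yaw)]])
    L=np.c_[(P[:,:2]-org)@R,P[:,2]]
    k=(np.abs(L[:,0])<85)&(np.abs(L[:,1])<85)&(L[:,2]>228)&(L[:,2]<275)&(C.max(1)<90)
    Q=L[k]
    if len(Q)<20: return None
    r=least_squares(lambda c:np.linalg.norm(Q-c,axis=1)-20,Q.mean(0)-[0,0,8],loss="soft_l1",f_scale=2).x
    return r,len(Q),np.arcsin(np.clip(r[0]/200,-1,1)),np.arctan2(-r[1],r[2]-50)
E
python3 - <<'E'
from h import *
np.set_printoptions(precision=2,suppress=True)
t=read_camera("top");s=read_camera("scene")
for p in(t,s):
    P,C=allpts(p)
    k=(P[:,2]>143)&(P[:,2]<157)&(P[:,0]>400)&(P[:,0]<720)&(P[:,1]>-130)&(P[:,1]<160)
    Q=P[k]; r=cv2.minAreaRect(Q[:,:2].astype(np.float32)); print("top",len(Q),np.median(Q[:,2]),r)
    w=k&(C.min(1)>150); w&=(np.abs(P[:,0]-560)<75)&(np.abs(P[:,1]-22)<75)
    print("white",w.sum(),cv2.minAreaRect(P[w][:,:2].astype(np.float32)))
    # robust rectangle fit: local bounds
    best=None
    for y in np.radians(np.arange(-20,0,.25)):
        R=np.array([[np.cos(y),-np.sin(y)],[np.sin(y),np.cos(y)]]); L=Q[:,:2]@R
        lo,hi=np.percentile(L,1,axis=0),np.percentile(L,99,axis=0); a=np.prod(hi-lo)
        if best is None or a<best[0]: best=(a,np.degrees(y),hi-lo,R@((lo+hi)/2-[10,0]))
    print(best)
    org,yaw=best[3],np.radians(best[1]); print(lever(p,org,yaw))
E
```

```text
top 7336 150.14908951505458 ((551.6392211914062, 23.625770568847656), (200.50025939941406, 220.35498046875), 78.45030212402344)
white 1771 ((555.8384399414062, 28.663745880126953), (126.58655548095703, 150.619873046875), 84.20761108398438)
(np.float64(42353.47702690293), np.float64(-10.5), array([215.66, 196.39]), array([541.08,  25.14]))
(array([-21.8 ,  38.16, 244.77]), 245, np.float64(-0.10920410176272702), np.float64(-0.1934751130369058))
top 4988 150.89172149654593 ((552.3641967773438, 21.960556030273438), (202.87826538085938, 228.86279296875), 78.34175872802734)
white 1143 ((558.8727416992188, 26.850975036621094), (127.3840103149414, 147.32301330566406), 89.73773193359375)
(np.float64(42894.16011336818), np.float64(-11.0), array([217.18, 197.5 ]), array([543.31,  22.35]))
(array([-25.13,  39.44, 245.72]), 249, np.float64(-0.12598179081599659), np.float64(-0.19885965125858052))
```

```bash
cat >> h.py <<'E'
ORG=np.array([542.,24.8]); YAW=np.radians(-11.4)
def tcp():
    s=manip.state(); R=np.array([[np.cos(YAW),-np.sin(YAW)],[np.sin(YAW),np.cos(YAW)]])
    o=np.array(s["orientation"]); p=np.array(s["position"])
    print("t %.2f tcp lathe"%s["t"],(p[:2]-ORG)@R,p[2],"toolx yaw rel -lathe x deg",(np.degrees(np.arctan2(o[1,0],o[0,0])-YAW)%360-180),"F",np.array(s["contact_force"]),"w",s["grip_width"])
def look():
    for c in("top","scene"): print(c,lever(read_camera(c),ORG,YAW))
E
python3 - <<'E'
from h import *
np.set_printoptions(precision=2,suppress=True); tcp(); look()
E
```

```text
t 0.80 tcp lathe [-513.89  418.4 ] 231.2777293885494 toolx yaw rel -lathe x deg -1.3050395994478095 F [-0.35  0.9  -0.04] w 1.0035998011282887
top (array([-23.33,  38.05, 244.81]), 244, np.float64(-0.11691970838180174), np.float64(-0.19288725533969317))
scene (array([-23.89,  36.92, 245.96]), 249, np.float64(-0.11972247676934535), np.float64(-0.1862061529054065))
```

```bash
python3 -m crank '-20 -16 -2 -0.01; -50 -42 -4 -0.023; -80 -67 -4 -0.023; -110 -92 -4 -0.023; -140 -117 -4 -0.023; -170 -142 -4 -0.023; -200 -167 -4 -0.023; -230 -192 -4 -0.023; -260 -217 -4 -0.023; -290 -242 -4 -0.023; -320 -267 -4 -0.023; -350 -292 -4 -0.023; -380 -317 -4 -0.023; -405 -338 -4 -0.023; -425 -355 -4 -0.023; -438 -365 -4 -0.023; -442 -369 -4 -0.023; -442 -369 -4 -0.023; -442 -369 -4 -0.023; -442 -369 -4 -0.023' 0
python3 - <<'E'
from h import *
np.set_printoptions(precision=2,suppress=True); tcp()
p=read_camera("scene"); cv2.imwrite("pics/s1.png",cv2.resize(p["pixels"][40:260,200:420],None,fx=2.6,fy=2.6))
print(lever(p,ORG,YAW))
E
```

```text
t: 2.57
position: [470.4, 80.1, 235.3]
orientation: [[-0.98, 0.197, -0.0], [0.197, 0.98, 0.0], [0.0, 0.0, -1.0]]
contact_force: [-0.2, -0.1, 0.4]
grip_width: 0.003
finger_force: 0.0
t 2.57 tcp lathe [-81.17  40.09] 235.30147589529426 toolx yaw rel -lathe x deg 0.05862815143851208 F [-0.2  -0.1   0.37] w 0.002850899725786595
(array([-26.03,  36.6 , 247.02]), 311, np.float64(-0.13050094623283934), np.float64(-0.18368547602960833))
```

View pics/s1.png

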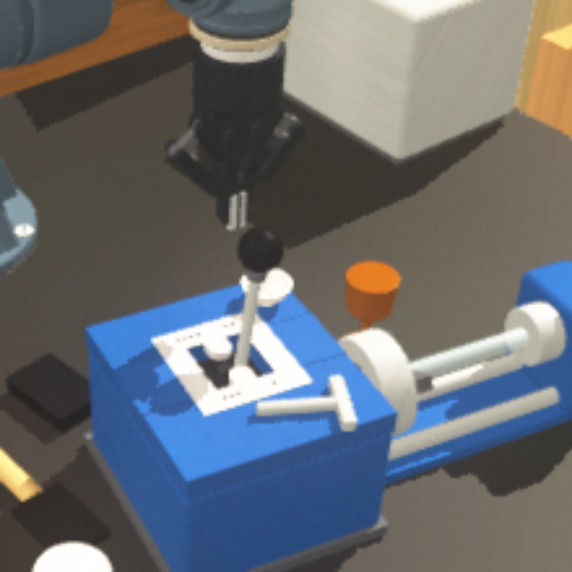

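The gripper is shut and stands just short of the knob on the robot's side, lined up with it. I push forward in small steps.

```bash
python3 -m crank '-6 -1 3 0; -12 -2 3 0; -17 -2 3 0; -20 -2 3 0; -23 -2 3 0; -26 -2 3 0; -29 -2 3 0; -32 -2 3 0; -35 -2 3 0; -38 -2 3 0; -41 -2 3 0; -44 -2 3 0; -46 -2 3 0; -46 -2 3 0; -46 -2 3 0'
python3 - <<'E'
from h import *
np.set_printoptions(precision=2,suppress=True); tcp(); look()
E
```

```text
t: 3.87
position: [515.7, 68.2, 232.2]
orientation: [[-0.98, 0.198, -0.0], [0.198, 0.98, -0.0], [0.0, -0.0, -1.0]]
contact_force: [-3.2, 1.3, 3.6]
grip_width: -0.002
finger_force: 1.6
t 3.87 tcp lathe [-34.34  37.38] 232.21983056570772 toolx yaw rel -lathe x deg 0.008302230572184044 F [-3.22  1.3   3.6 ] w -0.0016564533829284702
top None
scene (array([ -8.4 ,  36.34, 248.72]), 321, np.float64(-0.04202794231860873), np.float64(-0.18088247054487536))
```

```bash
python3 -m crank '-2 0 0 0; -4 0 0 0; -4 0 0 0; 4 0 0 0; 20 0 0 0; 40 20 0 0; 45 45 0 0; 45 75 0 0; 45 75 0 0'
python3 - <<'E'
from h import *
np.set_printoptions(precision=2,suppress=True); tcp(); look()
E
```

```text
t: 4.72
position: [486.6, 154.0, 232.5]
orientation: [[-0.981, 0.195, 0.002], [0.195, 0.981, 0.001], [-0.002, 0.001, -1.0]]
contact_force: [0.6, -0.2, -0.5]
grip_width: -0.0
finger_force: 0.0
t 4.72 tcp lathe [-79.88 115.66] 232.5333941199445 toolx yaw rel -lathe x deg 0.12722829271717728 F [ 0.57 -0.22 -0.54] w -0.0003050928016195531
top (array([ -1.52,  37.99, 246.18]), 246, np.float64(-0.007619781822685832), np.float64(-0.19128238867912226))
scene (array([ -2.18,  37.12, 247.01]), 242, np.float64(-0.010895692076648577), np.float64(-0.18624919576891533))
```

```bash
python3 -m crank '-25 0 0 0; -50 0 0 0; -70 0 0 0; -79 0 0 0; -79 -12 0 0; -79 -24 0 0; -79 -32 0 0; -79 -37 0 0; -79 -42 0 0; -79 -47 0 0; -79 -52 0 0; -79 -57 0 0; -79 -62 0 0; -79 -67 0 0; -79 -72 0 0; -79 -77 0 0; -79 -82 0 0; -79 -86 0 0; -79 -90 0 0; -79 -90 0 0'
python3 - <<'E'
from h import *
np.set_printoptions(precision=2,suppress=True); tcp(); look()
E
```

```text
t: 6.48
position: [545.8, 46.1, 232.2]
orientation: [[-0.98, 0.198, -0.0], [0.198, 0.98, -0.0], [0.0, -0.0, -1.0]]
contact_force: [1.3, 3.3, 2.8]
grip_width: 0.001
finger_force: 1.4
t 6.48 tcp lathe [-0.45 21.63] 232.21068684062965 toolx yaw rel -lathe x deg -0.019596711320360782 F [1.28 3.33 2.75] w 0.001371788603082
top None
scene (array([ -1.28,  -8.11, 250.97]), 329, np.float64(-0.006376022093479763), np.float64(0.040311273937324296))
```

```bash
python3 -m crank '0 -4 0 0; 0 -8 0 0; 0 -12 0 0; 0 -16 0 0; 0 -20 0 0; 0 -23 0 0; 0 -25 0 0; 0 -27 0 0; 0 -28 0 0; 0 -28 0 0'
python3 - <<'E'
from h import *
np.set_printoptions(precision=2,suppress=True); tcp(); look()
E
```

```text
t: 7.42
position: [540.3, 19.3, 232.1]
orientation: [[-0.98, 0.198, -0.0], [0.198, 0.98, -0.0], [0.0, -0.0, -1.0]]
contact_force: [0.6, 3.2, -1.9]
grip_width: 0.005
finger_force: 1.5
t 7.42 tcp lathe [-0.54 -5.75] 232.11808544514437 toolx yaw rel -lathe x deg 0.0001300780545818725 F [ 0.63  3.24 -1.9 ] w 0.004537391262174986
top None
scene (array([ -1.71, -35.36, 248.08]), 328, np.float64(-0.008547359587826483), np.float64(0.17663370706605386))
```

```bash
python3 -m crank '0 -1 0 0; 0 -2 0 0; 0 -3 0 0; 0 -3 0 0'; python3 -m crank '0 8 0 0; 0 25 0 0; 25 30 0 0; 55 30 0 0; 75 20 0 0; 78 -10 0 0; 78 -31 0 0; 78 -31 0 0; 78 -31 0 0'
python3 - <<'E'
from h import *
np.set_printoptions(precision=2,suppress=True); tcp(); look()
E
```

```text
t: 7.85
position: [539.8, 16.4, 232.3]
orientation: [[-0.98, 0.198, -0.0], [0.198, 0.98, -0.0], [0.0, -0.0, -1.0]]
contact_force: [0.2, 3.9, -3.0]
grip_width: 0.002
finger_force: 1.6
t: 8.6
position: [457.5, 1.0, 232.8]
orientation: [[-0.98, 0.199, 0.001], [0.199, 0.98, -0.001], [-0.001, -0.0, -1.0]]
contact_force: [0.8, 0.3, -0.1]
grip_width: 0.0
finger_force: 0.0
t 8.60 tcp lathe [-78.1 -40. ] 232.75837560313275 toolx yaw rel -lathe x deg -0.08276427186640944 F [ 0.75  0.34 -0.1 ] w 0.0001784296080147007
top (array([ -4.96, -39.31, 248.06]), 34, np.float64(-0.02479683331647304), np.float64(0.195917390354521))
scene (array([ -4.65, -41.04, 247.91]), 333, np.float64(-0.023275796569296906), np.float64(0.20448189918247708))
```

```bash
python3 -m crank '-12 0 0 0; -24 0 0 0; -34 0 0 0; -40 0 0 0; -44 0 0 0; -48 0 0 0; -52 0 0 0; -56 0 0 0; -60 0 0 0; -64 0 0 0; -68 0 0 0; -72 0 0 0; -76 0 0 0; -80 0 0 0; -84 0 0 0; -88 0 0 0; -91 0 0 0; -94 0 0 0; -95 0 0 0; -95 0 0 0'
python3 - <<'E'
from h import *
np.set_printoptions(precision=2,suppress=True); tcp(); look()
E
```

```text
t: 10.37
position: [550.5, -17.3, 232.1]
orientation: [[-0.98, 0.198, -0.0], [0.198, 0.98, -0.0], [0.0, -0.0, -1.0]]
contact_force: [-3.9, 0.5, -1.6]
grip_width: 0.002
finger_force: 1.6
t 10.37 tcp lathe [ 16.71 -39.61] 232.12411093421974 toolx yaw rel -lathe x deg 0.007426264486895207 F [-3.85  0.48 -1.62] w 0.002000408467430779
top None
scene (array([ 42.8 , -40.15, 243.42]), 328, np.float64(0.21565806266295226), np.float64(0.20466584027638438))
```

Not yet home, since the force is still 4 N. I ease on to the stop.

```bash
python3 -m crank '-1 0 0 0; -2 0 0 0; -3 0 0 0; -4 0 0 0; -4 0 0 0'; python3 -m crank '-1 0 0 0; -1.5 0 0 0; -2 0 0 0; -2 0 0 0'
```

```text
t: 10.88
position: [554.5, -18.1, 232.3]
orientation: [[-0.98, 0.197, 0.0], [0.197, 0.98, -0.0], [-0.0, -0.0, -1.0]]
contact_force: [-3.5, 1.3, -2.1]
grip_width: 0.002
finger_force: 1.8
t: 11.22
position: [556.2, -18.4, 232.1]
orientation: [[-0.98, 0.197, -0.001], [0.197, 0.98, 0.0], [0.001, 0.0, -1.0]]
contact_force: [-4.6, 1.1, -3.1]
grip_width: -0.001
finger_force: 2.5
```

```bash
python3 -m crank '-0.5 0 0 0; -1 0 0 0; -1 0 0 0'; python3 -m crank '-0.5 0 0 0; -1 0 0 0; -1 0 0 0'
```

```text
t: 11.47
position: [557.0, -18.6, 232.0]
orientation: [[-0.98, 0.197, -0.001], [0.197, 0.98, 0.0], [0.001, -0.0, -1.0]]
contact_force: [-5.2, 2.0, -3.4]
grip_width: 0.002
finger_force: 2.8
t: 11.72
position: [557.8, -18.7, 231.9]
orientation: [[-0.98, 0.198, -0.002], [0.198, 0.98, 0.0], [0.002, -0.0, -1.0]]
contact_force: [-6.2, 1.6, -4.3]
grip_width: 0.002
finger_force: 3.1
```

```bash
python3 -m crank '-1 0 0 0; -2 0 0 0; -3 0 0 0; -3 0 0 0'; python3 -m crank '5 0 0 0; 20 0 0 0; 50 0 -5 0; 85 0 -20 0; 120 0 -30 0; 120 0 -30 0; 120 0 -30 0'
python3 - <<'E'
from h import *
np.set_printoptions(precision=2,suppress=True); tcp(); look()
p=read_camera("top"); cv2.imwrite("pics/t2.png",cv2.resize(p["pixels"][120:310,60:360],None,fx=2.6,fy=2.6))
E
```

```text
t: 12.05
position: [560.3, -19.2, 231.5]
orientation: [[-0.98, 0.197, -0.003], [0.197, 0.98, 0.001], [0.003, -0.0, -1.0]]
contact_force: [-7.0, 1.2, -4.6]
grip_width: -0.002
finger_force: 4.0
t: 12.63
position: [444.0, 4.3, 264.0]
orientation: [[-0.98, 0.197, 0.005], [0.197, 0.98, -0.001], [-0.005, 0.0, -1.0]]
contact_force: [0.3, -0.3, 0.0]
grip_width: 0.0
finger_force: 0.0
t 12.63 tcp lathe [-91.99 -39.47] 264.00044923614547 toolx yaw rel -lathe x deg 0.024943199691449536 F [ 0.32 -0.3   0.01] w 0.00016273668885651837
top (array([ 51.18, -37.6 , 239.18]), 242, np.float64(0.2587959263647441), np.float64(0.1962003521613883))
scene (array([ 50.81, -38.92, 239.8 ]), 259, np.float64(0.2568498273759904), np.float64(0.20228361670155892))
```

View pics/t2.png

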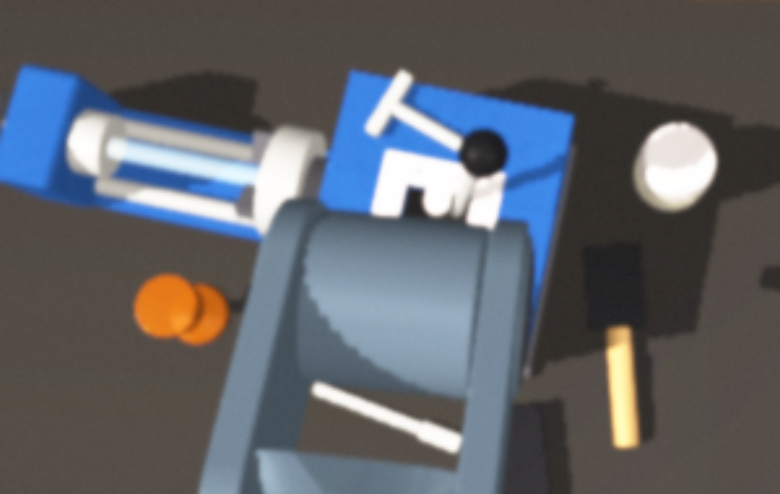

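The knob, at crop (483,152), is in the far right slot with f≈0.25 and a≈0.2. The key, tin, goblet, paddle and tweezers lie where they were. The arm hides the dish in this view, but the fingers stayed well above it.

```bash
python3 -m crank '0 0 0 0; 0 0 0 0; 0 0 0 0; 0 0 0 0'; python3 -c "
from plant import manip; print(manip.hand_in())"
```

```text
t: 13.12
position: [443.8, 4.2, 262.0]
orientation: [[-0.98, 0.198, -0.0], [0.198, 0.98, 0.0], [0.0, -0.0, -1.0]]
contact_force: [-0.8, -0.9, 0.9]
grip_width: -0.006
finger_force: 0.0
the job is handed in; nothing more can be done
None
```

The lathe is in third gear: the lever is fully home in the far right slot (across ≈ 0.20, forward ≈ 0.25), the arm is clear of it, and I handed the job in at 13.1 s. No verdict came back.

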